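# Grip a jar in the star-wheel jar vice

## Robot

A 6-joint arm with a two-finger parallel gripper is mounted at the origin on a cart in front of the work surface, level with it; the furniture and walls round the work are solid. World frame = base frame: x ahead of the robot, y to its left, z up, the work surface at z = 0. Lengths are in m, angles in rad, forces in N, time in s.
With the tool pointing down it reaches from about 0.35 to 1 m from the base axis. Payload 7.1 kg.
Tool frame: the origin (TCP) lies midway between the tips of the shut fingers; the grasp point (between the pads) lies 19 mm behind it; z points along the fingers, y is the line along which they close (so a half turn about z gives the same grasp; the last joint's range is limited). The gripper opens to 85 mm and grips with 20 to 120 N. Pads are 22 mm wide; open, the fingers measure 114 mm over their backs; the gripper's body (76 mm by 85 mm) begins 54 mm behind the grasp point. The pads swing forward as they close: fully open they stand 13 mm farther back than shut.
Start: joints at [1.117, 0.423, 1.63, -0, 1.089, -0.019], TCP at [0.263, 0.567, 0.231] pointing down, gripper open.
Joint ranges: [-3, 3], [-0.9, 2.11], [0.09, 2.58], [-1.31, 4.45], [0.11, 2.69], [-2.54, 2.54]. Speed limits (rad/s): [2.39, 2.39, 3.01, 3.14, 3.14, 3.14].

## Interface

Orientations are given as a 3x3 rotation matrix whose columns are the frame's x, y, z axes.
In Python, from workcell import arm gives the robot as it stands. The module is installed in compiled form; this text tells all that it offers.
- The arm moves only by the tool arm_command, never from a script. Its argument "series" is one flat list of numbers, 7 for each row, row after row: the shift along the tool's x, y, z as a fraction of full scale, then the turn, a rotation vector about the tool's x, y, z as a fraction of full scale, then the finger opening in mm, from 0 to 85.4. A call has 1 to 5 rows; each row is the pose to reach, as a shift and turn from the pose commanded when the call began, along the tool's axes at that moment; what a row does not reach only later rows make up. Full scale, the value 1, is 0.2 m for a shift and 60 degrees for a turn. A row lasts 1/10 s, in which the tool goes at most 50 mm and 8.59 degrees, less where a joint would pass 70% of its speed; a pose out of reach is approached as far as the arm can. A call with a number of a shift or a turn outside -1 to 1 is refused whole. A call with a gripper value outside its range is refused whole. The fingers move at their own pace and stop on an object; "force" is the grip in N (left out, the last holds). Time passes only in rows, so rows that repeat a pose let the fingers close. It gives the time, the measured TCP pose, the force, the opening and the grip force at its end, in the units of the state.
- arm.get_obs(): the state, without advancing time (a new reading comes with each control period).
- arm.grab_frame(name): name is "side" or "top"; returns (picture, depth): 400x640x3 uint8, red, green, blue; 400x640 float32, m along the optical axis (not along the pixel's ray), 0 where there is no reading.
- arm.calibration(name): a dict with "camera_matrix" (3x3 intrinsics, pixels), "rvec" (rotation vector, rad) and "tvec" (3), from world to camera coordinates, as OpenCV has them. Camera axes: x right, y down, z forward; pixel columns grow to the right and rows downward; lengths in m; the calibration is good to about 2 mm. A picture is of the moment at which its call begins. calibration takes no time and is no camera call.
- arm.close_job(): hands the job in; it is judged then, once.
Trained networks look in the newest picture that a camera, given by its name, has taken for a name from the list of things; names that differ only in an ending like _2 or _b are one class to them, and where a whole thing is asked for, a point or a joint stands for the part that bears it (a point fixed in the world has none). Each returns a list of dicts, best first, with "conf" (0 to 1); they miss things now and then, are a little off and sometimes report something else, mostly with a low value. They report only what shows in the picture. A call takes as long as a camera call.
- arm.silhouettes(camera, thing): "pixels" (400x640 bool, what is visible of it) and "centre" ([column, row] in pixels, amid what is visible of it).
The state is a dict: "time": time; "joint_pos": joint angles; "qd": joint speeds; "effort": joint torques, N m; "position": TCP position; "ee_rot": TCP orientation; "wrist_force": force on the tool from outside, world axes, zero at the start; "wrist_torque": the same for the moment, N m; "grip_width": opening from 0.0 (shut) to 1.0 (fully open); "finger_force": force on a finger pad.
Only numpy, scipy, OpenCV 4.12 (cv2) and the standard library are available. Lean on these libraries where they do the work, as an engineer would, in place of code of your own. Each camera call takes 0.05 s, during which the arm holds its last target. There are 200 camera calls.

## Task

Stand the biggest of the three spice containers at the front upright on the base of the jar vice, between its V-shaped stop and its pad, and let go of it. Then close the vice by pushing the spokes of its star wheel round, one after another with the side of the gripper, until the pad holds the jar firmly in the V with a squeeze of about 15 N; never squeeze the glass with 30 N or more, keep every push on the spokes below 25 N, do not push the ram itself, and leave the other two containers alone.

Things in the scene. Friction and masses are not known exactly. Their poses are not given: they have to be found in the camera images.
- jar_vice: Jar vice fixed to the worktop: pale wooden base 110 x 250 mm (its x and y), top face 30 mm above its origin, which is the centre of the underside. The screw axis runs along its own y, 85 mm up; a dark steel bracket (62 mm wide, top at 111 mm, y = -120 to -94 mm) and a barrel of 19 mm radius carry the screw; the star wheel is at the -y end, the V-stop at the +y end.
- v_stop: Dark steel stop on the vice's base, parallel to it. Its upright right-angled V opens toward -y, 8 to 72 mm above the base top, 58 mm wide. The V slides on pins and is preset 0 to 6 mm toward -y, fixed for the run; the preset is not given, so feel for it. Origin: on the base top, under the V's inner corner at preset 0. A jar seated in the V has its axis at x = 0, y = -37.5 to -43.5 mm.
- vice_ram: Sliding steel ram with a black rubber-faced pad 48 mm wide, from 44 to 100 mm above the worktop. Origin: on the screw axis (85 mm up), in the plane of the pad's face when nothing presses on it; moves toward the vice's +y by 10 mm per radian of the wheel. The pad is sprung: it sinks back 1 mm for each 12 N of squeeze, 6 mm at most. The screw holds by itself when the wheel is let go.
- wheel_hub (a point): Centre of the star wheel, on the screw axis in the plane of the spokes, 85 mm above the worktop; axes as the vice's. Black hub of 20 mm radius and 28 mm length; five bare round steel spokes, 72 degrees apart, 11 mm thick, with rounded ends 75 mm from the centre, turning in the vice's upright x-z plane. Nothing stands above or beside the upper half of the wheel.
- star_wheel (a joint): Angle of the star wheel, rad. At 0 one spoke points straight up; it grows (and the vice closes) as the top spokes go toward the vice's +x, away from the robot; range -0.1 to 6. Turning it freely takes a steady 0.25 N m (dry friction); each newton of squeeze on the jar adds 0.010 N m.
- big_jar_mid (a point): Centre, half-way up, of the biggest container: a round glass spice jar with grey contents and a black lid, 53 mm across, 118 mm high, 0.12 to 0.24 kg. Body up to 102 mm (radius 26.5 mm at most), lid radius 24 mm. Stands on the worktop in one of three places.
- small_jar_mid (a point): Centre, half-way up, of a slim round spice jar with a black lid, 38 mm across, 96 mm high. Leave it alone.
- tin_mid (a point): Centre, half-way up, of a square printed spice tin 31 x 31 x 88 mm. Leave it alone.

How it is judged:
By the outcome, as a careful person would: the job done as asked, in the order asked, and still so for the second after the job is handed in, with the robot touching nothing.
It also fails if it takes over 72 s, if anything falls off the work surface, if the arm or the gripper's body presses on something with over 40 N, if the wrist force passes 120 N, or if a joint passes its speed limit or range.

## Working session

There is one attempt and no reset: what is moved stays moved. The work goes in short steps, Python scripts to look and compute and a tool call to move; the robot and the scene stay as the last step left them, time stands still between calls to the robot, and variables do not carry over. Pictures are saved under pics/ and viewed, at most 10 in all, crops included, and the job is handed in when it is done.

Besides the shell and the picture viewer there is one more tool, called after ">>>" in YAML: its name, and indented under it one key for each argument. arm_command: Moves the arm, as the interface text tells. Its arguments: {"type":"object","properties":{"series":{"type":"array","items":{"type":"number"}},"force":{"type":"number"}},"required":["series"]}

```bash
mkdir -p pics
cat > h.py <<'E'
import numpy as np, cv2
from workcell import arm
def cal(n):
    c=arm.calibration(n); R=cv2.Rodrigues(np.array(c["rvec"],float))[0]
    return np.array(c["camera_matrix"]),R,np.array(c["tvec"],float).ravel()
def cloud(n,d):
    K,R,t=cal(n); v,u=np.mgrid[:400,:640]
    p=np.stack([(u-K[0,2])/K[0,0]*d,(v-K[1,2])/K[1,1]*d,d],-1)
    return (p-t)@R
def proj(n,P):
    K,R,t=cal(n); q=(np.atleast_2d(P)@R.T+t)@K.T
    return q[:,:2]/q[:,2:]
E
python3 - <<'E'
from h import *
o=arm.get_obs(); print({k:np.round(v,3).tolist() for k,v in o.items()})
for n in("side","top"):
    im,d=arm.grab_frame(n); cv2.imwrite(f"pics/{n}0.png",im[:,:,::-1]); P=cloud(n,d)
    K,R,t=cal(n); print(n,"cam at",-R.T@t, "z",R[2])
    for th in("jar_vice","v_stop","vice_ram","star_wheel","big_jar_mid","small_jar_mid","tin_mid"):
        for s in arm.silhouettes(n,th)[:2]:
            m=s["pixels"]&(d>0); q=P[m]
            if len(q)>5: print(th,round(s["conf"],2),np.round(s["centre"]),m.sum(),"med",np.round(np.median(q,0),3),"lo",np.round(np.percentile(q,3,0),3),"hi",np.round(np.percentile(q,97,0),3))
E
```

```text
{'time': 0.0, 'joint_pos': [1.117, 0.424, 1.631, 0.0, 1.089, -0.019], 'qd': [-0.0, -0.0, 0.001, -0.001, 0.001, -0.001], 'effort': [-0.003, -55.737, -28.175, -0.0, 0.007, 0.0], 'position': [0.263, 0.566, 0.231], 'ee_rot': [[-0.907, 0.421, -0.001], [0.421, 0.907, -0.001], [0.0, -0.002, -1.0]], 'wrist_force': [-0.852, -0.215, -0.772], 'wrist_torque': [-0.0, -0.014, -0.012], 'finger_force': 0.0, 'grip_width': 1.0}
side cam at [0.42536771 0.35750677 0.85070854] z [ 0.09341609 -0.52593312 -0.84538026]
jar_vice 0.9 [349. 192.] 4755 med [ 0.446 -0.169  0.031] lo [ 0.388 -0.313  0.024] hi [ 0.529 -0.02   0.111]
v_stop 0.6 [322. 244.] 529 med [ 0.495 -0.032  0.042] lo [ 0.455 -0.05   0.035] hi [ 0.535 -0.02   0.1  ]
vice_ram 0.6 [351. 183.] 616 med [ 0.452 -0.162  0.092] lo [ 0.436 -0.224  0.049] hi [ 0.479 -0.15   0.1  ]
star_wheel 0.83 [376. 136.] 553 med [ 0.414 -0.308  0.1  ] lo [ 0.358 -0.354  0.022] hi [ 0.476 -0.294  0.152]
star_wheel 0.47 [352. 183.] 648 med [ 0.453 -0.164  0.092] lo [ 0.435 -0.226  0.05 ] hi [ 0.481 -0.15   0.1  ]
big_jar_mid 0.72 [294. 305.] 1016 med [0.516 0.113 0.1
[... 490 characters left out ...]
-0.182  0.031] lo [ 0.386 -0.321  0.025] hi [ 0.525 -0.049  0.112]
v_stop 0.97 [294. 205.] 424 med [ 0.491 -0.038  0.039] lo [ 0.452 -0.055  0.035] hi [ 0.537 -0.02   0.101]
vice_ram 0.83 [364. 231.] 577 med [ 0.45  -0.18   0.095] lo [ 0.435 -0.227  0.03 ] hi [ 0.477 -0.152  0.101]
star_wheel 0.89 [423. 250.] 664 med [ 0.413 -0.309  0.101] lo [ 0.359 -0.33   0.041] hi [ 0.476 -0.295  0.152]
big_jar_mid 0.71 [227. 195.] 765 med [0.516 0.091 0.115] lo [0.495 0.074 0.014] hi [0.539 0.12  0.119]
small_jar_mid 0.77 [232. 232.] 414 med [0.437 0.086 0.093] lo [0.42  0.074 0.009] hi [0.453 0.107 0.098]
tin_mid 0.76 [222. 160.] 341 med [0.586 0.118 0.085] lo [0.574 0.11  0.02 ] hi [0.601 0.136 0.089]
```

View pics/side0.png

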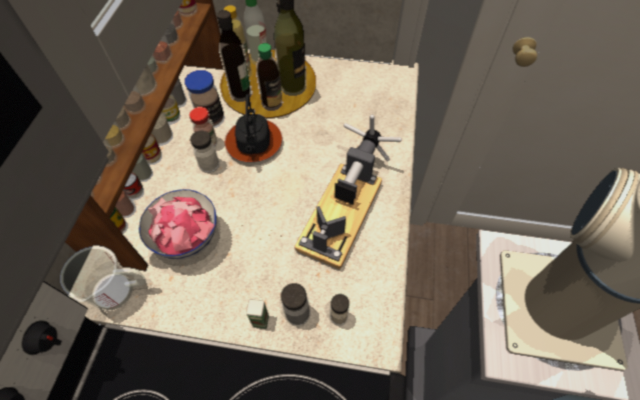

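View pics/top0.png

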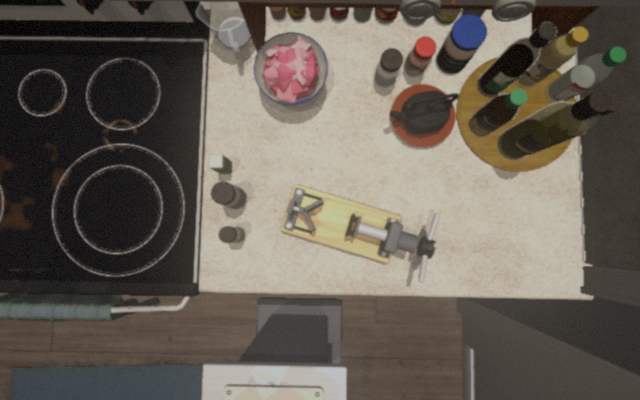

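Run:
```python
from h import *
for n in("side","top"):
    im,d=arm.grab_frame(n); P=cloud(n,d)
    m=(P[...,2]>.024)&(P[...,2]<.036)&(d>0)&(P[...,0]>.35)&(P[...,0]<.56)&(P[...,1]<.03)&(P[...,1]>-.34)
    s=arm.silhouettes(n,"jar_vice")[0]["pixels"]|arm.silhouettes(n,"v_stop")[0]["pixels"]
    q=P[m&cv2.dilate(s.astype(np.uint8),np.ones((5,5))).astype(bool)][:,:2].astype(np.float32)
    print(n,"base rect",cv2.minAreaRect(q), np.round(cv2.boxPoints(cv2.minAreaRect(q)),3).tolist())
    for th,h in(("big_jar_mid",.118),("small_jar_mid",.096),("tin_mid",.088)):
        s=arm.silhouettes(n,th)[0]["pixels"]&(np.abs(P[...,2]-h)<.006)&(d>0); q=P[s]
        print(th,cv2.minEnclosingCircle(q[:,:2].astype(np.float32)),np.median(q[:,2]))
        if th=="tin_mid": print(cv2.minAreaRect(q[:,:2].astype(np.float32)))
    s=arm.silhouettes(n,"v_stop")[0]["pixels"]&(np.abs(P[...,2]-.102)<.006)&(d>0);print("vtop",np.round(cv2.boxPoints(cv2.minAreaRect(P[s][:,:2].astype(np.float32))),3).tolist())
    s=arm.silhouettes(n,"vice_ram")[0]["pixels"]&(np.abs(P[...,2]-.100)<.006)&(d>0);print("padtop",np.round(cv2.boxPoints(cv2.minAreaRect(P[s][:,:2].astype(np.float32))),3).tolist())
    s=arm.silhouettes(n,"star_wheel")[0]["pixels"]&(d>0)&(P[...,1]<-.29)&(P[...,1]>-.35);q=P[s];print("wheel",np.round(q[::max(1,len(q)//45)],3).tolist())
```

```text
side base rect ((0.45857250690460205, -0.16810202598571777), (0.3092297315597534, 0.1104416623711586), 74.2549057006836) [[0.3630000054836273, -0.3019999861717224], [0.4699999988079071, -0.3319999873638153], [0.5540000200271606, -0.03400000184774399], [0.44699999690055847, -0.004000000189989805]]
big_jar_mid ((0.5193657875061035, 0.1004028245806694), 0.023921024054288864) 0.11682850441223802
small_jar_mid ((0.437084823846817, 0.09394009411334991), 0.01774832233786583) 0.09490217118973998
tin_mid ((0.5887259244918823, 0.12643998861312866), 0.017923299223184586) 0.08733535200082855
((0.58966064453125, 0.1255544275045395), (0.02851845696568489, 0.028941785916686058), 3.0246570110321045)
vtop [[0.48100000619888306, -0.035999998450279236], [0.5070000290870667, -0.0430000014603138], [0.5099999904632568, -0.03400000184774399], [0.48399999737739563, -0.026000000536441803]]
padtop [[0.4090000092983246, -0.2160000056028366], [0.4480000138282776, -0.23399999737739563], [0.4819999933242798, -0.16099999845027924], [0.4429999887943268, -0.1420000046491623]]
wheel [[0.427, -0.318, 0.156], [0.429, -
[... 2541 characters left out ...]
0.32, 0.102], [0.423, -0.312, 0.103], [0.421, -0.3, 0.103], [0.423, -0.316, 0.161], [0.42, -0.31, 0.143], [0.417, -0.309, 0.107], [0.415, -0.299, 0.107], [0.412, -0.298, 0.086], [0.413, -0.326, 0.102], [0.412, -0.319, 0.107], [0.409, -0.313, 0.105], [0.407, -0.31, 0.104], [0.405, -0.306, 0.101], [0.403, -0.305, 0.097], [0.401, -0.303, 0.096], [0.399, -0.305, 0.097], [0.397, -0.307, 0.099], [0.395, -0.308, 0.101], [0.388, -0.337, 0.002], [0.387, -0.306, 0.06], [0.387, -0.302, 0.102], [0.379, -0.298, 0.044], [0.378, -0.304, 0.05], [0.38, -0.299, 0.107], [0.378, -0.308, 0.103], [0.374, -0.304, 0.11], [0.368, -0.299, 0.114], [0.363, -0.295, 0.114], [0.357, -0.291, 0.113], [0.353, -0.298, 0.117]]
```

The side picture shows the vice running from the V-stop at about (322,244) to the star wheel at (376,136). The big jar is at (294,303), between the tin (257,313) and the small jar (340,308). The top picture agrees with this. Next I'll fit the vice frame, wheel angle, V and pad.

```bash
cat >> h.py <<'E'
EX=np.array([.9617,-.2741,0]);EY=np.array([.2741,.9617,0])
C=np.array([.4660,-.1398,0])
def tov(P): P=np.asarray(P)-C; return np.stack([P@EX,P@EY,P[...,2]],-1)
def wheel(n,d,P,hy=None,show=True):
    from scipy.optimize import minimize
    V=tov(P); m=(d>0)&(np.abs(V[...,0])<.09)&(V[...,1]<-.15)&(V[...,1]>-.21)&(V[...,2]>.02)&(V[...,2]<.19)
    q=V[m]; r=np.hypot(q[:,0],q[:,2]-.085); q=q[(r>.028)&(r<.08)]
    def f(p):
        a=np.arctan2(q[:,0]-p[1],q[:,2]-.085)-p[0]; s=2*np.pi/5; a=(a+s/2)%s-s/2
        return np.minimum(np.abs(np.hypot(q[:,0]-p[1],q[:,2]-.085)*np.sin(a)),.012).mean()
    b=min((minimize(f,[t,0],method="Nelder-Mead") for t in np.linspace(-.6,.6,13)),key=lambda z:z.fun)
    return b.x,b.fun,np.median(q[:,1]),len(q)
E
python3 - <<'E'
from h import *
for n in("side","top"):
    im,d=arm.grab_frame(n); P=cloud(n,d); V=tov(P)
    m=(np.abs(V[...,2]-.030)<.004)&(d>0)&(V[...,1]>-.09)&(V[...,1]<.15)&(np.abs(V[...,0])<.08); q=V[m]
    hsv=cv2.cvtColor(im,cv2.COLOR_RGB2HSV)
    q=V[m&(hsv[...,1]>90)]; print(n,"base x",np.percentile(q[:,0],[1,99]),"ymax",np.percentile(q[:,1],99.5),cv2.minAreaRect(q[:,:2].astype(np.float32)))
    print("wheel",wheel(n,d,P))
    for nm,zl,zh,yl,yh in(("V",.095,.107,.03,.13),("pad",.095,.106,-.08,.03)):
        m=(V[...,2]>zl)&(V[...,2]<zh)&(d>0)&(V[...,1]>yl)&(V[...,1]<yh)&(np.abs(V[...,0])<.05); q=V[m]
        print(nm,[(round(x*1000),np.round(1000*np.percentile(q[np.abs(q[:,0]-x)<.003,1],[2,50,98])).tolist()) for x in np.arange(-.03,.031,.006) if (np.abs(q[:,0]-x)<.003).sum()>2])
E
```

```text
side base x [-0.05358784  0.05232773] ymax 0.12396465992450144 ((-0.0004501156508922577, 0.018005967140197754), (0.108461394906044, 0.2156490534543991), 0.10525736212730408)
wheel (array([ 0.11278353, -0.00096219]), np.float64(0.0028819642327445223), np.float64(-0.17751907794727928), 348)
V [(-30, [50.0, 55.0, 59.0]), (-24, [51.0, 59.0, 67.0]), (-18, [57.0, 65.0, 71.0]), (-12, [64.0, 77.0, 113.0]), (-6, [69.0, 83.0, 114.0]), (0, [75.0, 96.0, 114.0]), (6, [70.0, 86.0, 114.0]), (12, [64.0, 77.0, 113.0]), (18, [60.0, 65.0, 71.0]), (24, [53.0, 59.0, 64.0]), (30, [49.0, 55.0, 60.0])]
pad [(-24, [-32.0, -19.0, -18.0]), (-18, [-35.0, -20.0, -15.0]), (-12, [-34.0, -20.0, -14.0]), (-6, [-76.0, -37.0, -16.0]), (0, [-78.0, -53.0, -16.0]), (6, [-77.0, -44.0, -16.0]), (12, [-34.0, -19.0, -16.0]), (18, [-34.0, -26.0, -15.0]), (24, [-31.0, -18.0, -15.0])]
top base x [-0.04284211  0.01945582] ymax 0.09243492794809763 ((-0.005110461264848709, 0.003057152032852173), (0.0664704218506813, 0.18098782002925873), 6.922080039978027)
wheel (array([ 0.10298276, -0.00185404]), np.float64(0.003981331675561743), np.float64(-0.17887104751754762), 429)
V [(-30, [49.0, 53.0, 59.0]), (-24, [50.0, 59.0, 65.0]), (-18, [58.0, 64.0, 97.0]), (-12, [64.0, 75.0, 113.0]), (-6, [71.0, 86.0, 113.0]), (0, [74.0, 89.0, 113.0]), (6, [68.0, 85.0, 113.0]), (12, [63.0, 74.0, 112.0]), (18, [56.0, 63.0, 70.0]), (24, [49.0, 56.0, 64.0]), (30, [49.0, 53.0, 57.0])]
pad [(-24, [-33.0, -20.0, -16.0]), (-18, [-35.0, -28.0, -16.0]), (-12, [-35.0, -26.0, -16.0]), (-6, [-79.0, -52.0, -16.0]), (0, [-78.0, -51.0, -17.0]), (6, [-78.0, -44.0, -17.0]), (12, [-35.0, -23.0, -16.0]), (18, [-35.0, -28.0, -16.0]), (24, [-33.0, -20.0, -18.0])]
```

>>> arm_command:
  series: [-1, -0.73, 0, 0, 0, 0.7, 66, -1, -0.73, 0, 0, 0, 0.7, 66, -1, -0.73, 0, 0, 0, 0.7, 66, -1, -0.73, 0, 0, 0, 0.7, 66, -1, -0.73, 0, 0, 0, 0.7, 66]
  force: 30

```text
time: 2.3
position: [0.3838, 0.3484, 0.2315]
ee_rot: [[-0.387, 0.922, 0.0], [0.922, 0.387, 0.0], [0.0, 0.0, -1.0]]
wrist_force: [1.2, 0.2, -0.4]
grip_width: 0.774
finger_force: 0.0
```

```bash
cat >> h.py <<'E'
def go(target,yawv=0):
    """shift in fractions (tool axes) to a vice-frame target; turn fraction to align"""
    o=arm.get_obs(); R=np.array(o["ee_rot"]); p=np.array(o["position"])
    T=C+target[0]*EX+target[1]*EY+np.array([0,0,target[2]])
    Rt=np.stack([EY,EX,[0,0,-1]],1)
    print("t",o["time"],"tcp v",np.round(tov(p)*1000,1),"wf v",np.round([o["wrist_force"]@EX,o["wrist_force"]@EY,o["wrist_force"][2]],2),"gw",o["grip_width"],o["finger_force"])
    print("shift",np.round(R.T@(T-p)/.2,4),"turn",np.round(cv2.Rodrigues(R.T@Rt)[0].ravel()/np.radians(60),4))
E
python3 -c "
from h import *
v=tov(np.array([.519,.1003,0]));print(v)
go([v[0],v[1],.2])"
```

```text
[-0.01484131  0.24543147  0.        ]
t 2.3 tcp v [-212.9  447.   231.5] wf v [ 1.15  0.53 -0.39] gw 0.7740621731697126 0.0
shift [-1.4055  0.1434  0.1576] turn [ 4.000e-04 -2.000e-04  6.445e-01]
```

>>> arm_command:
  series: [-1, 0.1, 0.1, 0, 0, 0.6445, 66, -1, 0.1, 0.1, 0, 0, 0.6445, 66, -1, 0.1, 0.1, 0, 0, 0.6445, 66, -1, 0.1, 0.1, 0, 0, 0.6445, 66, -1, 0.1, 0.1, 0, 0, 0.6445, 66]

```text
time: 2.8
position: [0.482, 0.1696, 0.211]
ee_rot: [[0.279, 0.96, 0.0], [0.96, -0.279, -0.001], [-0.001, 0.001, -1.0]]
wrist_force: [-0.6, 0.8, 0.1]
grip_width: 0.774
finger_force: 0.0
```

```bash
python3 -c "
from h import *
go([-.0148,.2454,.15])"
```

```text
t 2.8 tcp v [-69.4 301.9 211. ] wf v [-0.75  0.59  0.09] gw 0.7737295544516654 0.0
shift [-0.2811  0.2741  0.3055] turn [ 0.0007  0.0008 -0.0046]
```

>>> arm_command:
  series: [-0.281, 0.274, 0.25, 0, 0, -0.0046, 66, -0.281, 0.274, 0.3, 0, 0, -0.0046, 66, -0.281, 0.274, 0.3, 0, 0, -0.0046, 66]

```text
time: 3.1
position: [0.517, 0.1018, 0.1478]
ee_rot: [[0.267, 0.964, -0.005], [0.964, -0.267, -0.002], [-0.003, -0.004, -1.0]]
wrist_force: [-0.5, 0.5, -0.8]
grip_width: 0.772
finger_force: 0.0
```

```bash
python3 -c "
from h import *
im,d=arm.grab_frame('side');P=cloud('side',d)
cv2.imwrite('pics/s1.png',cv2.resize(im[220:380,180:400,::-1],(770,560)))
go([-.0148,.2454,.076])"
```

```text
t 3.15 tcp v [-17.6 247.8 149.4] wf v [-0.98  0.83  0.42] gw 0.769294515562536 0.0
shift [-0.0115  0.0151  0.3669] turn [-0.0034  0.0017  0.0069]
```

View pics/s1.png

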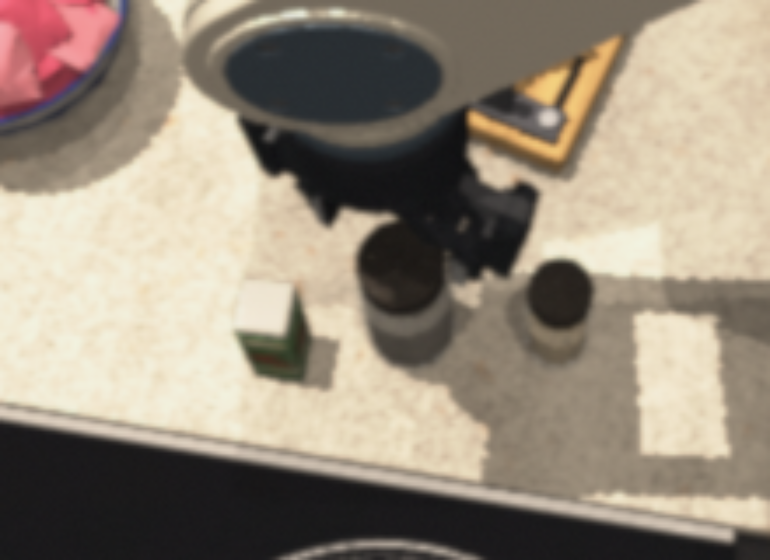

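The gripper is over the big jar, whose lid is at about (405,260) in the crop. The fingers clear the tin (268,310) and the small jar (560,295). I'll descend and grip.

>>> arm_command:
  series: [0, 0.003, 0.2, 0, 0, 0, 66, 0, 0.003, 0.365, 0, 0, 0, 66, 0, 0.003, 0.365, 0, 0, 0, 66, 0, 0.003, 0.365, 0, 0, 0, 66]

```text
time: 3.55
position: [0.5183, 0.1057, 0.0791]
ee_rot: [[0.263, 0.965, -0.0], [0.965, -0.263, 0.0], [-0.0, -0.0, -1.0]]
wrist_force: [1.7, -0.1, 0.3]
grip_width: 0.773
finger_force: 0.0
```

```bash
python3 -c "
from h import *
go([-.0148,.2454,.076])"
```

```text
t 3.55 tcp v [-17.  250.5  79.1] wf v [1.68 0.38 0.29] gw 0.7734243100153312 0.0
shift [-0.0255  0.0108  0.0155] turn [-0.0002  0.      0.0108]
```

>>> arm_command:
  series: [0, 0, 0, 0, 0, 0, 40, 0, 0, 0, 0, 0, 0, 40, 0, 0, 0, 0, 0, 0, 40, 0, 0, 0, 0, 0, 0, 40, 0, 0, 0, 0, 0, 0, 40]
  force: 30

```text
time: 4.05
position: [0.5199, 0.1056, 0.0806]
ee_rot: [[0.264, 0.965, 0.004], [0.965, -0.264, 0.001], [0.002, 0.004, -1.0]]
wrist_force: [-0.3, 1.1, 6.8]
grip_width: 0.548
finger_force: 29.6
```

```bash
python3 -c "
from h import *
go([-.0148,.2454,.076])"
```

```text
t 4.05 tcp v [-15.4 250.7  80.6] wf v [-0.63  0.97  6.79] gw 0.5480729810269782 29.649450089707948
shift [-0.0267  0.0028  0.0232] turn [ 0.0035 -0.0019  0.0101]
```

>>> arm_command:
  series: [0, 0, 0, 0, 0, 0, 66, 0, 0, 0, 0, 0, 0, 66, -0.026, 0.003, 0.02, 0, 0, 0.01, 66, -0.026, 0.003, 0.047, 0, 0, 0.01, 66, -0.026, 0.003, 0.047, 0, 0, 0.01, 66]

```text
time: 4.55
position: [0.5167, 0.0995, 0.068]
ee_rot: [[0.275, 0.962, -0.002], [0.962, -0.275, -0.0], [-0.001, -0.001, -1.0]]
wrist_force: [0.3, 0.5, 0.1]
grip_width: 0.774
finger_force: 0.0
```

>>> arm_command:
  series: [0, 0, 0, 0, 0, 0, 40, 0, 0, 0, 0, 0, 0, 40, 0, 0, 0, 0, 0, 0, 40, 0, 0, 0, 0, 0, 0, 40, 0, 0, 0, 0, 0, 0, 40]
  force: 30

```text
time: 5.05
position: [0.5175, 0.0999, 0.069]
ee_rot: [[0.274, 0.962, 0.0], [0.962, -0.274, -0.0], [0.0, 0.0, -1.0]]
wrist_force: [-1.2, -0.3, 2.5]
grip_width: 0.587
finger_force: 30.7
```

```bash
python3 -c "
from h import *
go([-.0148,.2454,.071])"
```

```text
t 5.05 tcp v [-16.2 244.6  69. ] wf v [-1.09 -0.61  2.53] gw 0.5873346655826056 30.738798241945915
shift [ 0.004   0.0071 -0.0098] turn [ 0.0001 -0.      0.0001]
```

>>> arm_command:
  series: [0, 0, -0.2, 0, 0, 0, 40, 0, 0, -0.4, 0, 0, 0, 40, 0, 0, -0.65, 0, 0, 0, 40, -0.2, 0.08, -0.65, 0, 0, 0, 40, -0.4, 0.08, -0.65, 0, 0, 0, 40]
  force: 30

```text
time: 5.55
position: [0.5134, 0.0181, 0.2009]
ee_rot: [[0.272, 0.962, 0.006], [0.962, -0.272, -0.0], [0.001, 0.006, -1.0]]
wrist_force: [-1.0, -0.6, -2.5]
grip_width: 0.581
finger_force: 32.4
```

>>> arm_command:
  series: [-0.2, 0, 0, 0, 0, 0, 40, -0.4, 0, 0, 0, 0, 0, 40, -0.6, 0, 0, 0, 0, 0, 40, -0.67, 0, 0, 0, 0, 0, 40, -0.67, 0, 0, 0, 0, 0, 40]

```text
time: 6.05
position: [0.4735, -0.1117, 0.1987]
ee_rot: [[0.277, 0.961, -0.0], [0.961, -0.277, 0.0], [-0.0, -0.0, -1.0]]
wrist_force: [-0.0, 0.8, -1.5]
grip_width: 0.587
finger_force: 32.4
```

```bash
python3 -c "
from h import *
im,d=arm.grab_frame('side');P=cloud('side',d)
cv2.imwrite('pics/s2.png',cv2.resize(im[60:300,220:460,::-1],(600,600)))
im,d=arm.grab_frame('top')
cv2.imwrite('pics/t2.png',cv2.resize(im[140:300,240:460,::-1],(770,560)))
go([0,.031,.101])"
```

```text
t 6.15 tcp v [ -0.3  30.9 198.7] wf v [-0.35  0.23 -2.47] gw 0.5865066116436747 32.3981817061491
shift [3.000e-04 1.600e-03 4.887e-01] turn [-0.0003 -0.0004 -0.0008]
```

View pics/s2.png

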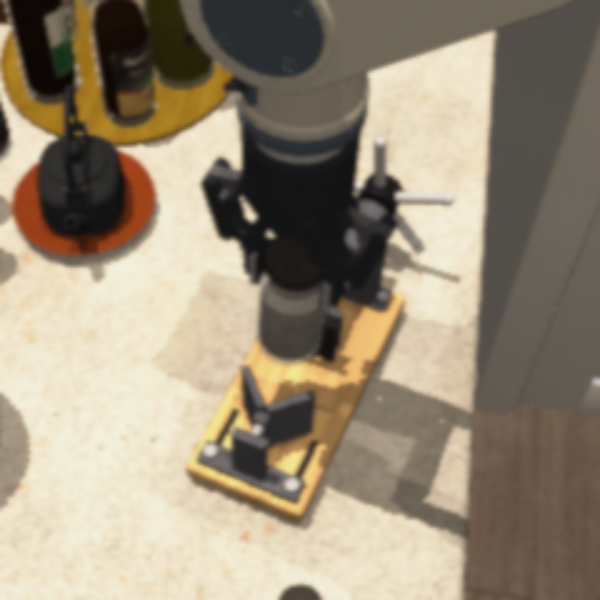

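The jar hangs upright in the gripper at about (290,320) in the crop, in line with the vice axis. The V is in front at (280,415) and the pad behind. I'll lower it.

>>> arm_command:
  series: [0, 0, 0.2, 0, 0, 0, 40, 0, 0, 0.4, 0, 0, 0, 40, 0, 0, 0.45, 0, 0, 0, 40, 0, 0, 0.475, 0, 0, 0, 40, 0, 0, 0.475, 0, 0, 0, 40]

```text
time: 6.65
position: [0.4748, -0.1098, 0.1043]
ee_rot: [[0.273, 0.962, 0.0], [0.962, -0.273, -0.0], [0.0, 0.0, -1.0]]
wrist_force: [0.2, 0.1, -2.0]
grip_width: 0.586
finger_force: 32.5
```

```bash
python3 -c "
from h import *
go([0,.0385,.0995])"
```

```text
t 6.65 tcp v [  0.3  31.2 104.3] wf v [ 0.16  0.11 -2.  ] gw 0.5861775618583914 32.48555389390397
shift [ 0.0363 -0.0013  0.0239] turn [ 0.0002 -0.0001  0.001 ]
```

>>> arm_command:
  series: [0, 0, 0.013, 0, 0, 0, 40, 0.01, 0, 0.013, 0, 0, 0, 40, 0.02, 0, 0.013, 0, 0, 0, 40, 0.02, 0, 0.013, 0, 0, 0, 40]

```text
time: 7.05
position: [0.4757, -0.1064, 0.102]
ee_rot: [[0.274, 0.962, 0.001], [0.962, -0.274, -0.0], [0.0, 0.001, -1.0]]
wrist_force: [1.5, 0.5, -2.4]
grip_width: 0.584
finger_force: 32.5
```

>>> arm_command:
  series: [0.005, 0, 0, 0, 0, 0, 40, 0.005, 0, 0, 0, 0, 0, 40]

```text
time: 7.25
position: [0.4756, -0.1055, 0.1015]
ee_rot: [[0.274, 0.962, 0.0], [0.962, -0.274, -0.0], [0.0, 0.0, -1.0]]
wrist_force: [-1.2, 0.1, -1.0]
grip_width: 0.586
finger_force: 32.5
```

>>> arm_command:
  series: [0.005, 0, 0, 0, 0, 0, 40, 0.005, 0, 0, 0, 0, 0, 40]

```text
time: 7.45
position: [0.4758, -0.1045, 0.1013]
ee_rot: [[0.274, 0.962, -0.0], [0.962, -0.274, -0.0], [-0.0, -0.0, -1.0]]
wrist_force: [0.2, 0.1, -2.0]
grip_width: 0.585
finger_force: 32.5
```

>>> arm_command:
  series: [0.005, 0, 0, 0, 0, 0, 40, 0.005, 0, 0, 0, 0, 0, 40]

```text
time: 7.65
position: [0.4761, -0.1036, 0.1013]
ee_rot: [[0.274, 0.962, -0.0], [0.962, -0.274, -0.0], [-0.0, 0.0, -1.0]]
wrist_force: [0.8, -1.1, -2.0]
grip_width: 0.59
finger_force: 32.5
```

>>> arm_command:
  series: [0.005, 0, 0, 0, 0, 0, 40, 0.005, 0, 0, 0, 0, 0, 40]

```text
time: 7.85
position: [0.4767, -0.1029, 0.1014]
ee_rot: [[0.274, 0.962, 0.001], [0.962, -0.274, -0.001], [-0.0, 0.001, -1.0]]
wrist_force: [0.6, -4.3, -1.6]
grip_width: 0.584
finger_force: 32.6
```

>>> arm_command:
  series: [0.005, 0, 0, 0, 0, 0, 40, 0.005, 0, 0, 0, 0, 0, 40]

```text
time: 8.05
position: [0.4772, -0.1024, 0.1016]
ee_rot: [[0.273, 0.962, 0.001], [0.962, -0.273, -0.001], [-0.001, 0.001, -1.0]]
wrist_force: [0.9, -6.0, -1.7]
grip_width: 0.584
finger_force: 32.6
```

```bash
python3 -c "
from h import *
go([0,.0385,.0995])"
```

```text
t 8.05 tcp v [  0.5  39.1 101.6] wf v [ 2.53 -5.52 -1.73] gw 0.5843770890158831 32.63472918653861
shift [-0.0029 -0.0027  0.0104] turn [0.0014 0.0008 0.0006]
```

>>> arm_command:
  series: [-0.006, 0, 0, 0, 0, 0, 40, -0.006, 0, 0.006, 0, 0, 0, 40, -0.006, 0, 0.006, 0, 0, 0, 40]

```text
time: 8.35
position: [0.4766, -0.103, 0.1002]
ee_rot: [[0.274, 0.962, 0.001], [0.962, -0.274, -0.0], [-0.0, 0.001, -1.0]]
wrist_force: [1.4, -3.7, 0.0]
grip_width: 0.587
finger_force: 32.6
```

>>> arm_command:
  series: [0, 0, 0.004, 0, 0, 0, 40, 0, 0, 0.004, 0, 0, 0, 40]

```text
time: 8.55
position: [0.4767, -0.103, 0.0995]
ee_rot: [[0.274, 0.962, 0.001], [0.962, -0.274, -0.0], [-0.0, 0.001, -1.0]]
wrist_force: [1.3, -5.1, 1.6]
grip_width: 0.588
finger_force: 32.7
```

>>> arm_command:
  series: [0, 0, 0.004, 0, 0, 0, 40, 0, 0, 0.004, 0, 0, 0, 40]

```text
time: 8.75
position: [0.4768, -0.103, 0.0991]
ee_rot: [[0.274, 0.962, 0.001], [0.962, -0.274, -0.0], [-0.0, 0.001, -1.0]]
wrist_force: [0.4, -4.7, 6.6]
grip_width: 0.586
finger_force: 33.2
```

>>> arm_command:
  series: [0, 0, -0.004, 0, 0, 0, 55, 0, 0, -0.004, 0, 0, 0, 66, 0, 0, -0.004, 0, 0, 0, 66, 0, 0, -0.004, 0, 0, 0, 66, 0, 0, -0.1, 0, 0, 0, 66]

```text
time: 9.25
position: [0.4744, -0.1023, 0.1168]
ee_rot: [[0.274, 0.962, -0.005], [0.962, -0.274, 0.001], [-0.0, -0.005, -1.0]]
wrist_force: [0.4, 0.4, -0.7]
grip_width: 0.772
finger_force: 0.0
```

>>> arm_command:
  series: [0, 0, -0.2, 0, 0, 0, 66, 0, 0, -0.4, 0, 0, 0, 66, 0, 0, -0.6, 0, 0, 0, 66, -0.2, 0, -0.6, 0, 0, 0, 66, -0.4, 0, -0.6, 0, 0, 0, 0]

```text
time: 9.75
position: [0.455, -0.1801, 0.2402]
ee_rot: [[0.271, 0.963, 0.003], [0.963, -0.271, -0.001], [-0.0, 0.003, -1.0]]
wrist_force: [0.2, -1.0, -0.4]
grip_width: 0.622
finger_force: 0.0
```

Run:
```python
from h import *
for n in("side","top"):
    im,d=arm.grab_frame(n); P=cloud(n,d); V=tov(P)
    if n=="side": cv2.imwrite('pics/s3.png',cv2.resize(im[60:300,220:460,::-1],(600,600)))
    m=(np.abs(V[...,2]-.148)<.005)&(d>0)&(np.abs(V[...,0])<.04)&(V[...,1]>.0)&(V[...,1]<.08); q=V[m]
    if len(q)>5: print(n,cv2.minEnclosingCircle(q[:,:2].astype(np.float32)),np.median(q[:,2]))
    print(wheel(n,d,P))
go([-.09,-.178,.16])
```

```text
side ((0.003305129474028945, 0.03774865344166756), 0.024229222908616066) 0.1466379882333785
(array([ 0.11252487, -0.00101528]), np.float64(0.002855126764550487), np.float64(-0.17789271179122704), 263)
top ((0.0013057863106951118, 0.03769977018237114), 0.023591021075844765) 0.14728443153944787
(array([-0.19910887,  0.2091896 ]), np.float64(0.0011854070729312278), np.float64(-0.17820700230469377), 20)
t 9.85 tcp v [ -0.3 -44.6 238.9] wf v [ 0.05 -0.22 -0.65] gw 0.4447547700628006 0.0
shift [-0.6678 -0.447   0.3949] turn [ 0.0007  0.0009 -0.0028]
```

View pics/s3.png

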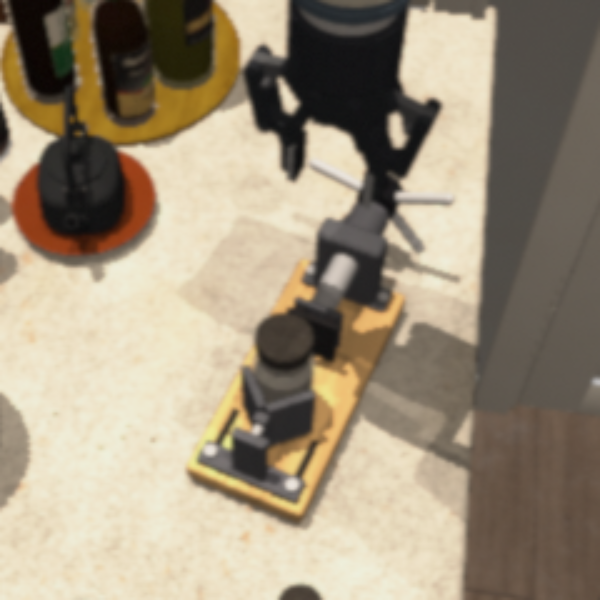

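The jar stands upright in the V, with its lid centre at (285,340) in the crop, measured at x≈2, y≈37.7 mm. Nothing else was disturbed. Next I'll set the shut gripper beside the top spoke.

>>> arm_command:
  series: [-0.25, -0.1, 0, 0, 0, 0, 0, -0.5, -0.17, 0, 0, 0, 0, 0, -0.667, -0.1735, 0.1, 0, 0, 0, 0, -0.667, -0.1735, 0.3, 0, 0, 0, 0, -0.667, -0.1735, 0.5, 0, 0, 0, 0]

```text
time: 10.35
position: [0.3845, -0.2996, 0.1379]
ee_rot: [[0.277, 0.961, 0.002], [0.961, -0.277, -0.001], [-0.001, 0.002, -1.0]]
wrist_force: [0.0, 0.8, -1.1]
grip_width: 0.001
finger_force: 0.0
```

>>> arm_command:
  series: [0, 0, 0, 0, 0, 0, 0, 0, 0, 0, 0, 0, 0, 0]

```text
time: 10.55
position: [0.3843, -0.2979, 0.1384]
ee_rot: [[0.274, 0.962, -0.002], [0.962, -0.274, 0.002], [0.001, -0.002, -1.0]]
wrist_force: [-0.1, -0.8, -0.3]
grip_width: -0.002
finger_force: 0.0
```

```bash
cat >> h.py <<'E'
def arc(th0,ths,off=.0145,r=.058,y=-.178):
    """rows of tool shifts: finger corner follows spoke (angles from up, list ths)"""
    for th in ths:
        x=r*np.sin(th)-.0055*np.cos(th)-off; z=.085+r*np.cos(th)+.0055*np.sin(th)
        print(round(th,2),"tcp v",np.round([1000*x,1000*z],1))
E
python3 - <<'E'
from h import *
go([-.035,-.178,.138]); arc(0,np.arange(.1,1.25,.1))
im,d=arm.grab_frame("side");cv2.imwrite('pics/s4.png',cv2.resize(im[60:220,280:480,::-1],(750,600)))
E
```

```text
t 10.55 tcp v [ -35.2 -174.4  138.4] wf v [ 0.15 -0.81 -0.27] gw -0.0023479195261112166 0.0
shift [-0.0178  0.0009  0.0022] turn [-0.002  -0.001   0.0004]
0.1 tcp v [-14.2 143.3]
0.2 tcp v [ -8.4 142.9]
0.3 tcp v [ -2.6 142. ]
0.4 tcp v [  3.  140.6]
0.5 tcp v [  8.5 138.5]
0.6 tcp v [ 13.7 136. ]
0.7 tcp v [ 18.7 132.9]
0.8 tcp v [ 23.3 129.4]
0.9 tcp v [ 27.5 125.4]
1.0 tcp v [ 31.3 121. ]
1.1 tcp v [ 34.7 116.2]
1.2 tcp v [ 37.6 111.1]
```

View pics/s4.png

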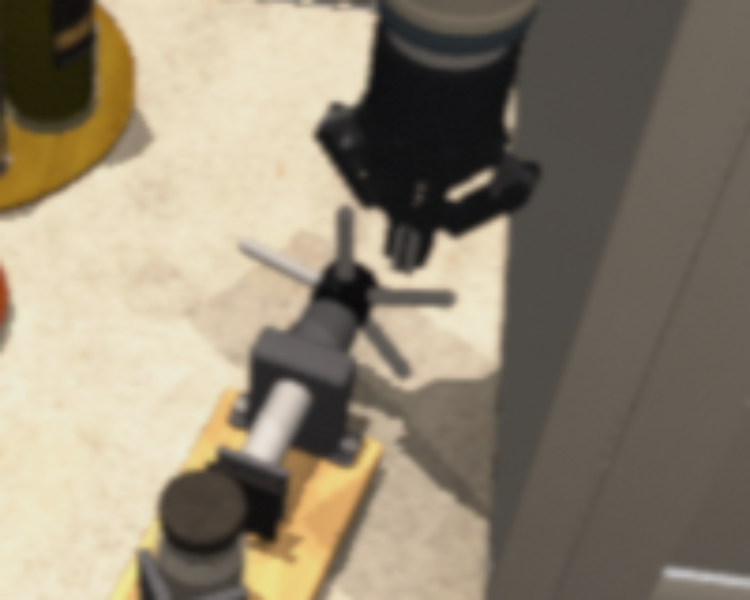

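The shut fingers at about (405,245) stand to the robot side of the upward spoke, whose tip is at (345,210). The wheel is clear above. I'll start the first push along the arc.

>>> arm_command:
  series: [-0.01, 0.025, -0.053, 0, 0, 0, 0, -0.01, 0.108, -0.054, 0, 0, 0, 0, -0.01, 0.156, -0.05, 0, 0, 0, 0, -0.01, 0.2025, -0.0385, 0, 0, 0, 0, -0.01, 0.2475, -0.02, 0, 0, 0, 0]

```text
time: 11.1
position: [0.434, -0.3155, 0.1458]
ee_rot: [[0.273, 0.962, 0.004], [0.962, -0.273, -0.004], [-0.002, 0.005, -1.0]]
wrist_force: [-2.7, 0.6, 3.1]
grip_width: -0.001
finger_force: 1.6
```

Run:
```python
from h import *
for n in("side","top"):
    im,d=arm.grab_frame(n); print(wheel(n,d,cloud(n,d)))
go([.0143,-.178,.1424])
```

```text
(array([ 0.44922155, -0.00064518]), np.float64(0.004200163708335915), np.float64(-0.17678642670007783), 365)
(array([-0.88088582, -0.01704262]), np.float64(0.002895032255882605), np.float64(-0.17830182288569513), 253)
t 11.2 tcp v [  16.7 -177.3  144.4] wf v [ 0.   -0.37 -0.02] gw -0.0001820811418436364 0.19145595375448465
shift [-0.0035 -0.0123  0.0098] turn [0.0033 0.0013 0.0008]
```

>>> arm_command:
  series: [0, 0.041, 0.0245, 0, 0, 0, 0, 0, 0.0785, 0.055, 0, 0, 0, 0, 0, 0.1105, 0.091, 0, 0, 0, 0, 0, 0.1285, 0.117, 0, 0, 0, 0, 0, 0.1445, 0.1455, 0, 0, 0, 0]

```text
time: 11.7
position: [0.4607, -0.3226, 0.1141]
ee_rot: [[0.274, 0.962, 0.002], [0.962, -0.274, -0.001], [-0.001, 0.003, -1.0]]
wrist_force: [0.6, 0.8, 6.4]
grip_width: -0.003
finger_force: 2.4
```

Run:
```python
from h import *
for n in("side","top"):
    im,d=arm.grab_frame(n); print(wheel(n,d,cloud(n,d)))
go([.0143,-.178,.1424])
```

```text
(array([ 1.14041985e+00, -2.38414131e-04]), np.float64(0.005377922464538856), np.float64(-0.17628203630038788), 462)
(array([ 0.9469147 , -0.01412122]), np.float64(0.003083464485857122), np.float64(-0.17638872868005306), 98)
t 11.8 tcp v [  44.2 -177.   113.3] wf v [-0.15  0.66  0.07] gw 0.002382240672856215 0.22032173350453377
shift [-0.0048 -0.1493 -0.1454] turn [0.0006 0.0001 0.0002]
```

>>> arm_command:
  series: [0, 0, -0.2, 0, 0, 0, 0, 0, -0.1, -0.3835, 0, 0, 0, 0, 0, -0.3, -0.3835, 0, 0, 0, 0, 0, -0.426, -0.36, 0, 0, 0, 0, 0, -0.426, -0.1685, 0, 0, 0, 0]

```text
time: 12.3
position: [0.3767, -0.2991, 0.1503]
ee_rot: [[0.275, 0.961, 0.005], [0.961, -0.275, -0.004], [-0.003, 0.006, -1.0]]
wrist_force: [0.4, -0.1, -0.7]
grip_width: 0.003
finger_force: 0.0
```

Run:
```python
from h import *
for n in("side","top"):
    im,d=arm.grab_frame(n); P=cloud(n,d);V=tov(P);print(wheel(n,d,P))
    m=(V[...,2]>.095)&(V[...,2]<.106)&(d>0)&(V[...,1]>-.04)&(V[...,1]<.02)&(np.abs(np.abs(V[...,0])-.016)<.007)
    print("pad",np.percentile(V[m][:,1],[90,97]) if m.sum()>5 else 0)
go([-.042,-.178,.147])
```

```text
(array([ 1.14878710e+00, -3.09981777e-04]), np.float64(0.0029386629847869567), np.float64(-0.17728306577632413), 379)
pad [-0.00580301 -0.00560963]
(array([-0.13534723, -0.00298765]), np.float64(0.0038860549622817425), np.float64(-0.17825458393090368), 357)
pad [-0.00624178 -0.00262933]
t 12.4 tcp v [ -45.  -175.9  144.6] wf v [-0.28 -0.15 -0.23] gw 0.001062407771368916 0.0
shift [-0.0107  0.015  -0.0121] turn [-0.0059 -0.0026 -0.0005]
```

>>> arm_command:
  series: [0, 0.085, -0.01, 0, 0, 0, 0, 0, 0.142, -0.011, 0, 0, 0, 0, 0, 0.19, -0.007, 0, 0, 0, 0, 0, 0.2365, 0.0045, 0, 0, 0, 0, 0, 0.2815, 0.023, 0, 0, 0, 0]

```text
time: 12.9
position: [0.4337, -0.3152, 0.1444]
ee_rot: [[0.274, 0.962, 0.003], [0.962, -0.274, -0.002], [-0.001, 0.003, -1.0]]
wrist_force: [-0.4, 0.5, 7.8]
grip_width: 0.001
finger_force: 3.3
```

>>> arm_command:
  series: [0, 0.041, 0.0245, 0, 0, 0, 0, 0, 0.0785, 0.055, 0, 0, 0, 0, 0, 0.1105, 0.091, 0, 0, 0, 0, 0, 0.1285, 0.117, 0, 0, 0, 0, 0, 0.1445, 0.1455, 0, 0, 0, 0]

```text
time: 13.4
position: [0.4613, -0.3229, 0.1146]
ee_rot: [[0.274, 0.962, 0.003], [0.962, -0.274, -0.002], [-0.001, 0.003, -1.0]]
wrist_force: [0.6, -0.2, 4.9]
grip_width: 0.002
finger_force: 2.4
```

>>> arm_command:
  series: [0, 0, -0.2, 0, 0, 0, 0, 0, -0.1, -0.3835, 0, 0, 0, 0, 0, -0.3, -0.3835, 0, 0, 0, 0, 0, -0.426, -0.36, 0, 0, 0, 0, 0, -0.426, -0.1685, 0, 0, 0, 0]

```text
time: 13.9
position: [0.3778, -0.2997, 0.1508]
ee_rot: [[0.274, 0.962, 0.006], [0.962, -0.274, -0.005], [-0.003, 0.007, -1.0]]
wrist_force: [0.3, -0.5, -0.4]
grip_width: -0.003
finger_force: 0.0
```

Run:
```python
from h import *
for n in("side","top"):
    im,d=arm.grab_frame(n); P=cloud(n,d);V=tov(P);print(wheel(n,d,P))
    m=(V[...,2]>.095)&(V[...,2]<.106)&(d>0)&(V[...,1]>-.04)&(V[...,1]<.02)&(np.abs(np.abs(V[...,0])-.016)<.007)
    print("pad",np.percentile(V[m][:,1],[90,97]) if m.sum()>5 else 0)
    m=(np.abs(V[...,2]-.148)<.005)&(d>0)&(np.abs(V[...,0])<.04)&(V[...,1]>.0)&(V[...,1]<.08); q=V[m]
    if len(q)>5: print(n,cv2.minEnclosingCircle(q[:,:2].astype(np.float32)),np.median(q[:,2]))
go([-.042,-.178,.147])
```

```text
(array([-0.11809375, -0.00048699]), np.float64(0.003066733822552633), np.float64(-0.17729392741483496), 385)
pad [0.00678976 0.00767753]
side ((0.0014517931267619133, 0.03753888979554176), 0.024023961275815964) 0.14674516337566507
(array([-0.14346111, -0.002227  ]), np.float64(0.003930850954394801), np.float64(-0.17841012276327398), 359)
pad [0.00639308 0.00901227]
top ((0.0013092422159388661, 0.0373743399977684), 0.023768121376633644) 0.14736855116740644
t 14.0 tcp v [ -43.9 -176.1  145. ] wf v [0.14 0.16 0.41] gw -0.0033058392596381886 0.0
shift [-0.0097  0.0095 -0.0099] turn [-0.0048 -0.0022 -0.0002]
```

>>> arm_command:
  series: [0, 0.07, 0.035, 0, 0, 0, 0, 0, 0.11, 0.035, 0, 0, 0, 0, 0, 0.1275, 0.035, 0, 0, 0, 0, 0, 0.155, 0.0335, 0, 0, 0, 0, 0, 0.18, 0.035, 0, 0, 0, 0]

```text
time: 14.5
position: [0.4124, -0.3086, 0.1404]
ee_rot: [[0.274, 0.962, -0.0], [0.962, -0.274, -0.0], [-0.0, -0.0, -1.0]]
wrist_force: [-3.4, -0.6, -0.6]
grip_width: 0.002
finger_force: 2.0
```

>>> arm_command:
  series: [0, 0.0055, 0.0012, 0, 0, 0, 0]

```text
time: 14.6
position: [0.4136, -0.309, 0.1401]
ee_rot: [[0.274, 0.962, 0.0], [0.962, -0.274, -0.0], [-0.0, 0.0, -1.0]]
wrist_force: [-3.8, 0.3, 3.4]
grip_width: -0.0
finger_force: 2.3
```

>>> arm_command:
  series: [0, 0.0055, 0.0012, 0, 0, 0, 0]

```text
time: 14.7
position: [0.4143, -0.3092, 0.14]
ee_rot: [[0.274, 0.962, 0.0], [0.962, -0.274, -0.0], [-0.0, 0.0, -1.0]]
wrist_force: [-3.6, 0.7, 3.4]
grip_width: -0.004
finger_force: 2.3
```

>>> arm_command:
  series: [0, 0.0055, 0.0012, 0, 0, 0, 0]

```text
time: 14.8
position: [0.4153, -0.3095, 0.1398]
ee_rot: [[0.274, 0.962, 0.0], [0.962, -0.274, -0.0], [-0.0, 0.001, -1.0]]
wrist_force: [-3.7, 1.3, 4.2]
grip_width: 0.0
finger_force: 2.5
```

>>> arm_command:
  series: [0, 0.0055, 0.0012, 0, 0, 0, 0]

```text
time: 14.9
position: [0.4164, -0.3098, 0.1395]
ee_rot: [[0.274, 0.962, 0.001], [0.962, -0.274, -0.0], [-0.0, 0.001, -1.0]]
wrist_force: [-3.5, 1.1, 5.5]
grip_width: 0.001
finger_force: 2.6
```

Run:
```python
from h import *
for n in("side","top"):
    im,d=arm.grab_frame(n); P=cloud(n,d);print(wheel(n,d,P))
    go([-.0011,-.178,.1394])
```

```text
(array([ 0.26552384, -0.0012398 ]), np.float64(0.0047846411827952495), np.float64(-0.17637352666091677), 399)
t 14.95 tcp v [  -0.9 -177.1  139.5] wf v [-3.56  0.07  3.43] gw -0.0023029046742023924 2.357850596308708
shift [-0.0046 -0.0009  0.0005] turn [ 0.0007  0.0002 -0.    ]
(array([ 0.1943854 , -0.01094335]), np.float64(0.0035910906343230645), np.float64(-0.1782509319949695), 284)
t 15.0 tcp v [  -1.  -177.1  139.4] wf v [-2.55  1.29  3.  ] gw -0.004558927715809565 1.996690258383751
shift [-0.0045 -0.0005  0.0002] turn [ 0.0007  0.0002 -0.    ]
```

>>> arm_command:
  series: [0, 0.0055, 0.0014, 0, 0, 0, 0]

```text
time: 15.1
position: [0.4173, -0.31, 0.1391]
ee_rot: [[0.274, 0.962, 0.0], [0.962, -0.274, -0.0], [-0.0, 0.0, -1.0]]
wrist_force: [-4.4, 1.7, 5.3]
grip_width: -0.001
finger_force: 2.7
```

>>> arm_command:
  series: [0, 0.0055, 0.0014, 0, 0, 0, 0]

```text
time: 15.2
position: [0.4184, -0.3103, 0.1388]
ee_rot: [[0.274, 0.962, 0.0], [0.962, -0.274, -0.0], [-0.0, 0.0, -1.0]]
wrist_force: [-3.2, 0.6, 6.4]
grip_width: -0.003
finger_force: 2.8
```

>>> arm_command:
  series: [0, 0.0055, 0.0016, 0, 0, 0, 0]

```text
time: 15.3
position: [0.4195, -0.3106, 0.1385]
ee_rot: [[0.274, 0.962, 0.0], [0.962, -0.274, -0.0], [-0.0, 0.0, -1.0]]
wrist_force: [-3.7, 1.4, 6.9]
grip_width: -0.001
finger_force: 3.0
```

>>> arm_command:
  series: [0, 0.0055, 0.0016, 0, 0, 0, 0]

```text
time: 15.4
position: [0.4206, -0.3109, 0.1382]
ee_rot: [[0.274, 0.962, 0.0], [0.962, -0.274, -0.0], [-0.0, 0.0, -1.0]]
wrist_force: [-4.1, 1.4, 6.8]
grip_width: -0.005
finger_force: 3.1
```

Run:
```python
from h import *
go([-.0011,-.178,.1394]);print(arm.get_obs()["wrist_torque"])
```

```text
t 15.4 tcp v [   3.2 -177.   138.2] wf v [-4.35  0.19  6.76] gw -0.004941729356750808 3.119538500905037
shift [-0.0048 -0.0217 -0.0058] turn [ 0.0003  0.0001 -0.0001]
[ 0.18037668  0.59799207 -0.00604773]
```

>>> arm_command:
  series: [0, 0.0055, 0.0016, 0, 0, 0, 0]

```text
time: 15.5
position: [0.4217, -0.3113, 0.138]
ee_rot: [[0.274, 0.962, 0.0], [0.962, -0.274, -0.0], [-0.0, 0.0, -1.0]]
wrist_force: [-4.7, 2.0, 7.6]
grip_width: -0.0
finger_force: 3.3
```

>>> arm_command:
  series: [0, 0.0055, 0.0018, 0, 0, 0, 0]

```text
time: 15.6
position: [0.4227, -0.3116, 0.1377]
ee_rot: [[0.274, 0.962, 0.0], [0.962, -0.274, -0.0], [-0.0, 0.0, -1.0]]
wrist_force: [-3.9, 1.8, 7.8]
grip_width: -0.001
finger_force: 3.4
```

>>> arm_command:
  series: [0, 0.0055, 0.0018, 0, 0, 0, 0]

```text
time: 15.7
position: [0.4238, -0.3119, 0.1373]
ee_rot: [[0.274, 0.962, 0.0], [0.962, -0.274, -0.0], [-0.0, 0.0, -1.0]]
wrist_force: [-5.2, 2.6, 7.9]
grip_width: 0.001
finger_force: 3.5
```

Run:
```python
from h import *
go([-.0011,-.178,.1394]);print(arm.get_obs()["wrist_torque"])
for n in("side","top"):
    im,d=arm.grab_frame(n); P=cloud(n,d);V=tov(P);print(wheel(n,d,P))
    m=(V[...,2]>.095)&(V[...,2]<.106)&(d>0)&(V[...,1]>-.04)&(V[...,1]<.02)&(np.abs(np.abs(V[...,0])-.016)<.007)
    print("pad",np.percentile(V[m][:,1],[50,90,97]) if m.sum()>5 else 0)
    m=(np.abs(V[...,2]-.148)<.005)&(d>0)&(np.abs(V[...,0])<.04)&(V[...,1]>.0)&(V[...,1]<.08); q=V[m]
    if len(q)>5: print(n,cv2.minEnclosingCircle(q[:,:2].astype(np.float32)),np.median(q[:,2]))
```

```text
t 15.7 tcp v [   6.6 -177.1  137.3] wf v [-5.72  1.12  7.92] gw 0.0006702270988437165 3.536192625761032
shift [-0.0047 -0.0385 -0.0105] turn [0.0005 0.0001 0.    ]
[ 0.1872681   0.60065027 -0.02079221]
(array([-8.68709214e-01, -4.80083346e-04]), np.float64(0.004862328349005819), np.float64(-0.1764534502343151), 406)
pad [0.00256385 0.00980643 0.01000617]
side ((0.002215765416622162, 0.03912186622619629), 0.02365138754248619) 0.14668041702057164
(array([-0.95934564, -0.01505626]), np.float64(0.002789013698827835), np.float64(-0.17831171881756167), 264)
pad [0.00365536 0.0095918  0.01048221]
top ((0.0015955617418512702, 0.0385778471827507), 0.023683693259954453) 0.1473999656906213
```

>>> arm_command:
  series: [0, 0.0014, 0.0005, 0, 0, 0, 0]

```text
time: 15.9
position: [0.4241, -0.312, 0.1372]
ee_rot: [[0.274, 0.962, 0.0], [0.962, -0.274, -0.0], [-0.0, 0.0, -1.0]]
wrist_force: [-4.2, 1.7, 7.7]
grip_width: -0.006
finger_force: 3.6
```

>>> arm_command:
  series: [0, 0.0014, 0.0005, 0, 0, 0, 0]

```text
time: 16.0
position: [0.4243, -0.312, 0.1371]
ee_rot: [[0.274, 0.962, 0.0], [0.962, -0.274, -0.0], [-0.0, 0.0, -1.0]]
wrist_force: [-3.8, 1.7, 8.2]
grip_width: -0.004
finger_force: 3.6
```

>>> arm_command:
  series: [0, 0.0014, 0.0005, 0, 0, 0, 0]

```text
time: 16.1
position: [0.4246, -0.3121, 0.1371]
ee_rot: [[0.274, 0.962, 0.0], [0.962, -0.274, -0.0], [-0.0, 0.001, -1.0]]
wrist_force: [-4.4, 1.5, 8.6]
grip_width: -0.003
finger_force: 3.6
```

>>> arm_command:
  series: [0, 0.0014, 0.0005, 0, 0, 0, 0]

```text
time: 16.2
position: [0.4249, -0.3122, 0.137]
ee_rot: [[0.274, 0.962, 0.0], [0.962, -0.274, -0.0], [-0.0, 0.0, -1.0]]
wrist_force: [-4.9, 1.7, 8.8]
grip_width: 0.0
finger_force: 3.7
```

Run:
```python
from h import *
D="""14.5 .4124 -.3086 .1404 -3.4 -.6 -.6
14.6 .4136 -.309 .1401 -3.8 .3 3.4
14.7 .4143 -.3092 .14 -3.6 .7 3.4
14.8 .4153 -.3095 .1398 -3.7 1.3 4.2
14.9 .4164 -.3098 .1395 -3.5 1.1 5.5
15.1 .4173 -.31 .1391 -4.4 1.7 5.3
15.2 .4184 -.3103 .1388 -3.2 .6 6.4
15.3 .4195 -.3106 .1385 -3.7 1.4 6.9
15.4 .4206 -.3109 .1382 -4.1 1.4 6.8
15.5 .4217 -.3113 .138 -4.7 2 7.6
15.6 .4227 -.3116 .1377 -3.9 1.8 7.8
15.7 .4238 -.3119 .1373 -5.2 2.6 7.9"""
for l in D.split("\n"):
    a=np.array(l.split(),float); p=tov(a[1:4]); F=a[4:]; fx=F@EX
    print(a[0],np.round(p*1000,1),[round(-fx*(p[2]-.085)+F[2]*(p[0]+o),3) for o in(.011,.0145)])
go([0,0,.13]);o=arm.get_obs();print(o["position"],o["wrist_torque"])
```

```text
14.5 [  -5.3 -177.   140.4] [np.float64(0.169), np.float64(0.167)]
14.6 [  -4.  -177.1  140.1] [np.float64(0.23), np.float64(0.242)]
14.7 [  -3.3 -177.1  140. ] [np.float64(0.227), np.float64(0.239)]
14.8 [  -2.2 -177.1  139.8] [np.float64(0.251), np.float64(0.266)]
14.9 [  -1.1 -177.1  139.5] [np.float64(0.254), np.float64(0.274)]
15.1 [  -0.2 -177.   139.1] [np.float64(0.311), np.float64(0.33)]
15.2 [   1.  -177.   138.8] [np.float64(0.251), np.float64(0.273)]
15.3 [   2.1 -177.   138.5] [np.float64(0.301), np.float64(0.325)]
15.4 [   3.2 -177.   138.2] [np.float64(0.327), np.float64(0.351)]
15.5 [   4.4 -177.1  138. ] [np.float64(0.386), np.float64(0.412)]
15.6 [   5.4 -177.1  137.7] [np.float64(0.352), np.float64(0.379)]
15.7 [   6.6 -177.1  137.3] [np.float64(0.438), np.float64(0.465)]
t 16.2 tcp v [   7.7 -177.   137. ] wf v [-5.15  0.27  8.76] gw 0.00042374235492234917 3.663349896669388
shift [ 0.8852 -0.0384  0.0347] turn [ 0.0005  0.0001 -0.    ]
[ 0.42485285 -0.31216411  0.13696348] [ 0.18624386  0.57516873 -0.01803464]
```

>>> arm_command:
  series: [0, -0.06, -0.03, 0, 0, 0, 0, 0, -0.12, -0.1, 0, 0, 0, 0, 0, -0.15, -0.3, 0, 0, 0, 0, 0, -0.15, -0.5, 0, 0, 0, 0, 0, -0.3, -0.6, 0, 0, 0, 0]

```text
time: 16.7
position: [0.3699, -0.2976, 0.2603]
ee_rot: [[0.273, 0.962, 0.007], [0.962, -0.273, -0.005], [-0.003, 0.008, -1.0]]
wrist_force: [-0.7, -1.1, 0.2]
grip_width: -0.0
finger_force: 0.0
```

>>> arm_command:
  series: [0, 0, 0, 0, 0, 0, 0, 0, 0, 0, 0, 0, 0, 0, 0, 0, 0, 0, 0, 0, 0]

```text
time: 17.0
position: [0.367, -0.2956, 0.2559]
ee_rot: [[0.274, 0.962, -0.0], [0.962, -0.274, 0.0], [0.0, -0.0, -1.0]]
wrist_force: [0.0, 0.1, 0.7]
grip_width: -0.006
finger_force: 0.0
```

Run:
```python
from h import *
for n in("side","top"):
    im,d=arm.grab_frame(n); P=cloud(n,d);V=tov(P);print(wheel(n,d,P))
    if n=="side": cv2.imwrite('pics/s5.png',cv2.resize(im[60:340,200:480,::-1],(600,600)))
    m=(np.abs(V[...,2]-.148)<.005)&(d>0)&(np.abs(V[...,0])<.04)&(V[...,1]>.0)&(V[...,1]<.08); q=V[m]
    if len(q)>5: print(n,cv2.minEnclosingCircle(q[:,:2].astype(np.float32)),np.median(q[:,2]))
go([0,0,.13])
```

```text
(array([ 0.39623298, -0.00080198]), np.float64(0.0028390970879161024), np.float64(-0.1775900511333634), 346)
side ((0.0018255560426041484, 0.039007436484098434), 0.024163344874978065) 0.14659863512893329
(array([-0.85227057, -0.00244044]), np.float64(0.004018556916319031), np.float64(-0.17894294259782767), 421)
top ((0.0014424036489799619, 0.03844131901860237), 0.023637084290385246) 0.14733873467479558
t 17.1 tcp v [ -52.5 -176.9  255.5] wf v [-0.14  0.31 -0.33] gw -0.0017883356810261435 0.0
shift [0.8837 0.2633 0.6279] turn [-0.0012 -0.0007  0.0002]
```

View pics/s5.png

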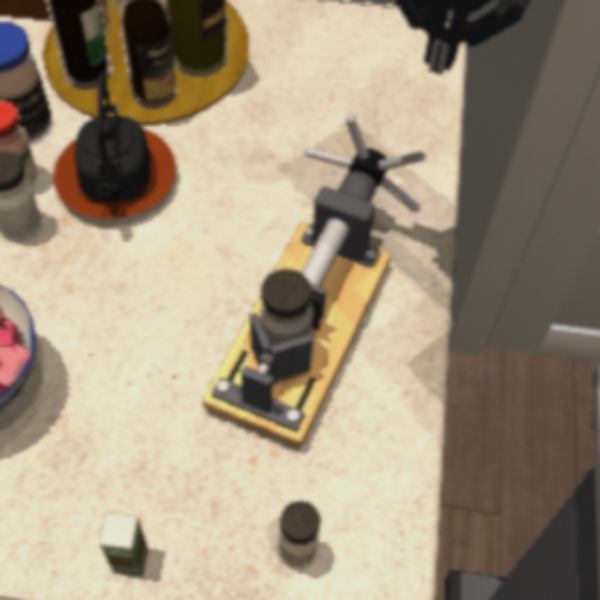

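The jar at (288,300) stands upright, clamped between the pad and the V. The tin (124,545) and small jar (300,530) have not been moved, and the gripper at (440,50) is clear of the wheel. I'm handing the job in.

```bash
python3 -c "
from h import *
print(arm.close_job())"
```

```text
the job is handed in; nothing more can be done
None
```

The big jar stands upright in the V, clamped with an estimated squeeze of 15–18 N (worked out from the force needed to turn the wheel). The tin and small jar were left alone, the gripper is clear, and I handed the job in at about 17 s; no verdict was returned.

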